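# Set the flip stop and press a bar home against it

### The arm

A 7-joint arm with a two-finger parallel gripper is mounted at the origin on the work surface. World frame = base frame: x ahead of the robot, y to its left, z up, the work surface at z = 0. Lengths are in m, angles in rad, forces in N, time in s.
With the tool pointing down it reaches from about 0.425 to 0.875 m from the base axis. Payload 8.4 kg.
Tool frame: the origin (TCP) lies at the very end of the fingers, on their centre line; the grasp point (between the pads) lies 19 mm behind it; z points along the fingers, y is the direction in which the jaws open and shut (so a half turn about z gives the same grasp; the last joint's range is limited). The gripper opens to 85 mm and grips with 20 to 120 N. Pads are 22 mm wide; open, the fingers measure 114 mm over their backs; the gripper's body (76 mm by 85 mm) begins 54 mm behind the grasp point. The pads swing forward as they close: fully open they stand 13 mm farther back than shut.
Start: joints at [-1.205, 0.333, 0.04, 1.465, -0.013, 1.343, -0.059], TCP at [0.291, 0.581, 0.211] pointing down, gripper open.
Joint ranges: [-2.58, 2.58], [-0.38, 2.09], [-1.3, 1.39], [0.25, 2.4], [-1.5, 4.64], [0.08, 2.09], [-2.65, 2.65]. Speed limits (rad/s): [2.22, 2.22, 2.79, 2.79, 3.14, 3.14, 3.14].

### API

Orientations are given as a rotation vector (axis times angle).
In Python, from rig import state, snapshot, close_job, spot_in, regions_of, pinpoint gives the robot as it stands. The module is installed in compiled form; this text tells all that it offers.
- The arm moves only by the tool arm_command, never from a script. Its argument "targets" is one flat list of numbers, 6 for each row, row after row: the shift along the world's x, y, z normalised to -1 to 1, where 1 is 25 cm, then the turn, a rotation vector about the world's x, y, z normalised to -1 to 1, where 1 is pi rad. A call has 1 to 8 rows; each row is the pose to reach, as a shift and turn from the pose measured when the call began, turning the shorter way round; what a row does not reach only later rows make up. A row lasts 1/8 s, in which the tool goes at most 62.5 mm and 10.7 degrees, less where a joint would pass 70% of its speed; a pose out of reach is approached as far as the arm can. A call with a number of a shift or a turn outside -1 to 1 is refused whole. A call with a gripper value outside its range is refused whole. "fingers" is the gripper's target within -1 to 1 (shut at 1, half-way at 0, fully open at -1), set as the call begins (left out, the last holds). The fingers move at their own pace and stop on an object; "grip_force" is the grip in N (left out, the last holds). Time passes only in rows, so rows that repeat a pose let the fingers close. It gives the time, the measured TCP pose, the force and the opening at its end, in the units of the state.
- state(): the state, without advancing time (a new reading comes with each control period).
- snapshot(name): name is "side" or "top"; returns a dict with "frame" (400x640x3 uint8, blue, green, red), "fx", "fy", "cx", "cy" (pixels), "k1" (the pictures are not rectified: a ray, as slopes to the right and down, at radius r is drawn at 1 + k1 r^2 times it, then the intrinsics apply), "rvec" (rotation vector, rad) and "tvec" (3), from world to camera coordinates, as OpenCV has them. Camera axes: x right, y down, z forward; pixel columns grow to the right and rows downward; lengths in m; the calibration is good to about 2 mm. A picture is of the moment at which its call begins. There is no depth.
- close_job(): hands the job in, once; it reports no verdict.
Trained networks look in a picture, given as the dict that the camera call returned (one of the last four; its "shot" number tells which), for a name from the list of things; names that differ only in an ending like _2 or _b are one class to them, and where a whole thing is asked for, a point or a joint stands for the part that bears it (a point fixed in the world has none). Each returns a list of dicts, best first, with "score" (0 to 1); they miss things now and then, are a little off and sometimes report something else, mostly with a low value. They report only what shows in the picture. A call takes as long as a camera call. They do not tell look-alikes from the thing itself.
- spot_in(thing, picture): "xyz" ([x, y, z] in m, in world coordinates, good to about 4 mm: the middle of the surface that is visible of it).
- regions_of(thing, picture): "region" (400x640 bool, what is visible of it).
- pinpoint(thing, picture): "xyz" ([x, y, z] in m, in world coordinates, good to about 4 mm: a listed point, or the origin of a listed thing).
The state is a dict: "t": time; "q": joint angles; "qvel": joint speeds; "tau": joint torques, N m; "tool_pos": TCP position; "tcp_rot": TCP orientation; "contact_force": force on the tool from outside, world axes, zero at the start; "ft_torque": the same for the moment, N m; "finger_gap": opening from 0.0 (shut) to 1.0 (fully open).
Only numpy, scipy, OpenCV 4.12 (cv2) and the standard library are available. Lean on these libraries where they do the work, as an engineer would, in place of code of your own. Each camera call takes 0.05 s, during which the arm holds its last target. There are 200 camera calls.

### The job

Flip the steel flag of the fence stop all the way down across the board. Then push the white plastic bar flat against the fence and along it until its end meets the black rubber foot on the flag, press it home there for about a second with roughly 10 N (never more than 20 N), and ease off so that it stays touching the foot. Leave the flag down, the bar against the fence and the other things undisturbed.

Things in the scene. Friction and masses are not known exactly. Their poses are not given: they have to be found in the camera images.
- board: Fixed plywood board on the bench, 170 mm (x) by 560 mm (y), 18 mm thick, origin at the centre of its underside, axes level. An aluminium fence bar 20 mm thick (x) and 40 mm high stands on it along its whole length y; the fence's front face, which looks to the board's -x, is at board x = +55 mm, its top 58 mm above the bench. Stock slides on the board's top at 18 mm.
- stop: The flip stop, clamped immovably on the fence towards the board's +y end: dark saddle 60 mm long carrying the hinged flag. Origin on the fence's centre line, at its top; axes as the board's. An adjusting screw runs along y through the flag's blade and ends, on the -y side, in a black rubber foot (disc 18 mm across) that the bar's end must meet. The foot gives 0.2 mm per N, springs back damped; the screw stays put.
- stop_hinge (a point): The flag's hinge axis, 16 mm above the fence's top, parallel to the board's y; its frame has the board's axes. The flag is a bare steel plate 14 mm thick along y (centred on the hinge point). Down (joint 0) it reaches from the hinge 92 mm towards the board's -x: an arm 16 mm high (8 mm above and below the hinge level) with a blade below it, from 13 to 75 mm in front of the hinge, down to 51 mm below the hinge (5 mm above the board).
- flag (a joint): Angle of the flag, rad: 0 = fully down, level, blade across the path (a solid end stop); it grows as the flag swings up; about 1.57 = arm upright above the fence, blade towards the board's -x. It starts at 1.35 to 1.7. Stiff hinge, 0.2 N m of friction: it stays where it is left. It must be pushed from the far (+x) side of its arm, over towards -x and down.
- stop_face (a point): Fixed point: where the screw's axis meets the flag plate's -y face when the flag is down; 40 mm in front of the hinge axis, 15 mm above the board's top; axes as the board's. The foot's face stands anywhere from 8 to 22 mm off this point towards -y: the screw is set differently each time and that is not measured, so find the foot by feel.
- bar: White plastic bar, loose, 60 mm wide (x), 170 mm long (y), 30 mm high, 0.2 to 0.42 kg. Origin at the centre of its underside. It lies on the board on the -y side of the stop, roughly along the fence, a little turned and some 10 to 25 mm off it. Pushing it takes 1 to 4 N.
- bar_end (a point): Centre of the bar's leading end face (its +y end), 15 mm above its underside.
- tape: Bystander: roll of tape lying flat, 110 mm across, 48 mm high. Origin at the centre of its underside.
- bottle: Bystander: white bottle, 64 mm across, 150 mm high, standing. Origin at the centre of its underside.
- driver: Bystander: screwdriver lying on the bench beyond the board.
Things that resemble listed ones, but are neither listed nor needed, are in the scene too. Leave any red or turquoise look-alike of the bar alone.

How it is judged:
By the outcome, as a careful person would: the job done as asked, in the order asked, and still so for the second after the job is handed in, with the robot touching nothing.
It also fails if it takes over 72 s, if anything falls off the work surface, if the arm or the gripper's body presses on something with over 40 N, if the wrist force passes 120 N, or if a joint passes its speed limit or range.

## Working session

There is one attempt and no reset: what is moved stays moved. The work goes in short steps, Python scripts to look and compute and a tool call to move; the robot and the scene stay as the last step left them, time stands still between calls to the robot, and variables do not carry over. Pictures are saved under pics/ and viewed, about 8 in all and at most 12, crops included, and the job is handed in when it is done.

Besides the shell and the picture viewer there is one more tool, called after "Call:" as a command line: name --argument value ..., lists and objects as JSON in quotes. arm_command: Moves the arm, as the interface text tells. Its arguments: {"type":"object","properties":{"targets":{"type":"array"},"fingers":{"type":"number"},"grip_force":{"type":"number"}},"required":["targets"]}

```bash
mkdir -p pics; python3 - <<'E'
from rig import *
import cv2,numpy as np
s=state();print({k:np.round(s[k],3) for k in s})
for n in("top","side"):
    p=snapshot(n);cv2.imwrite(f"pics/{n}0.png",p["frame"])
    print(n,np.round(-cv2.Rodrigues(np.array(p["rvec"]))[0].T@np.array(p["tvec"]).ravel(),3))
    for th in("board","stop","stop_hinge","stop_face","bar","bar_end","flag","tape","bottle","driver"):
        for f in(pinpoint,spot_in):
            try: print(th,f.__name__,[(np.round(d["xyz"],3).tolist(),round(d["score"],2)) for d in f(th,p)][:3])
            except Exception as e: print(th,f.__name__,e)
E
```

```text
{'t': np.float64(0.0), 'q': array([-1.205,  0.334,  0.04 ,  1.466, -0.013,  1.343, -0.059]), 'qvel': array([ 0.001, -0.001, -0.   ,  0.001, -0.   ,  0.001,  0.001]), 'tau': array([-0.0000e+00, -6.5855e+01,  1.3660e+00, -4.0556e+01,  1.7000e-02,
        1.3000e-02,  0.0000e+00]), 'tool_pos': array([0.291, 0.581, 0.21 ]), 'tcp_rot': array([-7.240e-01, -3.057e+00,  3.000e-03]), 'contact_force': array([0.077, 0.742, 0.218]), 'ft_torque': array([-0.042,  0.054, -0.027]), 'finger_gap': np.float64(1.002)}
top [ 0.513 -0.003  1.366]
board call [([0.517, -0.01, 0.0], 0.85)]
board call [([0.505, 0.012, 0.018], 0.94)]
stop call [([0.584, 0.139, 0.075], 0.66), ([0.577, 0.137, 0.061], 0.64), ([0.468, -0.497, -0.002], 0.26)]
stop call [([0.569, 0.135, 0.093], 0.68)]
stop_hinge call [([0.584, 0.136, 0.073], 0.9)]
stop_hinge call [([0.572, 0.133, 0.095], 0.62), ([0.511, 0.013, 0.013], 0.35)]
stop_face call [([0.538, 0.129, 0.031], 0.82)]
stop_face call [([0.568, 0.13, 0.095], 0.55), ([0.506, 0.014, 0.018], 0.32)]
bar call [([0.524, -0.129, 0.016], 0.63), ([0.742, -0.26, -0.003], 0.58)]
bar call [([0
[... 1382 characters left out ...]
, ([0.727, 0.299, 0.031], 0.71), ([0.519, -0.148, 0.047], 0.58)]
bar_end call [([0.81, -0.225, 0.014], 0.94), ([0.519, -0.054, 0.03], 0.93), ([0.747, 0.401, 0.017], 0.82)]
bar_end call [([0.726, 0.302, 0.03], 0.98), ([0.52, -0.149, 0.048], 0.91), ([0.723, -0.267, 0.032], 0.86)]
flag call it knows: bar, bar_end, board, bottle, driver, stop, stop_face, stop_hinge, tape
flag call [([0.562, 0.134, 0.115], 0.73), ([0.549, 0.13, 0.121], 0.56)]
tape call [([0.472, -0.498, 0.001], 0.79)]
tape call [([0.465, -0.503, 0.048], 0.93)]
bottle call [([0.57, 0.456, 0.0], 0.63)]
bottle call [([0.561, 0.436, 0.078], 0.9)]
driver call [([0.77, -0.062, -0.001], 0.78)]
driver call [([0.808, -0.07, 0.021], 0.67)]
```

View pics/top0.png

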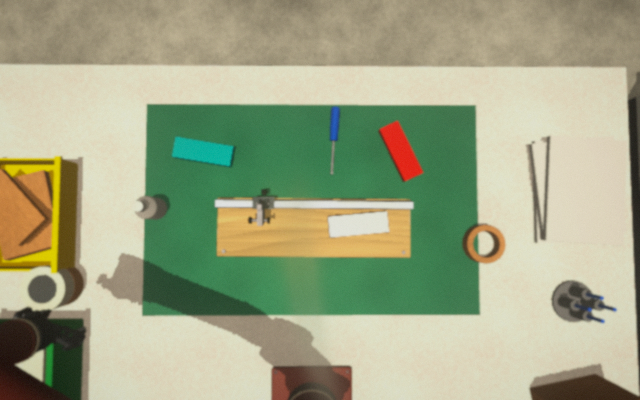

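View pics/side0.png

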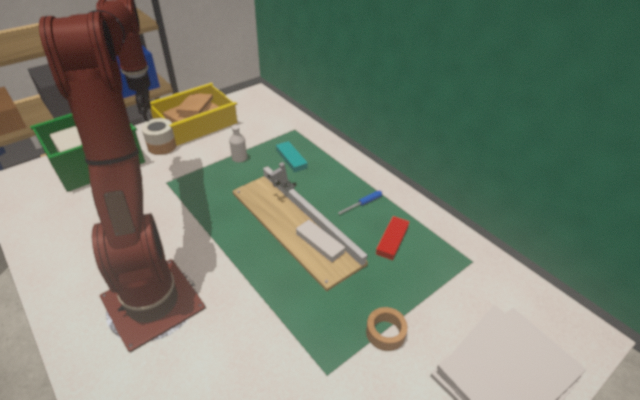

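The top picture shows the stop at about (263,206), the white bar at (358,224) and the fence along row ~204. In the side view the flag is up at (280,178), and the red and turquoise look-alikes are off the board. Next I'll measure the fence and bar more exactly.

```bash
cat > h.py <<'E'
from rig import *
import cv2,numpy as np
def cam(p):
    R=cv2.Rodrigues(np.array(p["rvec"],float))[0];return R,np.array(p["tvec"],float).ravel()
def unproj(p,uv,z):
    uv=np.asarray(uv,float).reshape(-1,2);d=(uv-[p["cx"],p["cy"]])/[p["fx"],p["fy"]]
    x=d.copy()
    for _ in range(20): x=d/(1+p["k1"]*(x**2).sum(1,keepdims=True))
    R,t=cam(p);c=-R.T@t;r=np.c_[x,np.ones(len(x))]@R
    return c+r*((z-c[2])/r[:,2])[:,None]
def proj(p,X):
    R,t=cam(p);Y=np.asarray(X,float).reshape(-1,3)@R.T+t;s=Y[:,:2]/Y[:,2:]
    return s*(1+p["k1"]*(s**2).sum(1,keepdims=True))*[p["fx"],p["fy"]]+[p["cx"],p["cy"]]
def bar(p):
    # region nearest to board
    for d in regions_of("bar",p):
        m=d["region"].astype(np.uint8)
        v,u=np.nonzero(m)
        X=unproj(p,np.c_[u,v],.048);c=X.mean(0)
        if abs(c[0]-.53)<.06 and abs(c[1])<.25:
            r=cv2.minAreaRect((X[:,:2]*1000).astype(np.float32))
            print("bar",np.round(c,4),r,round(d["score"],2)); return m
E
python3 - <<'E'
from h import *
p=snapshot("top")
m=bar(p)
g=cv2.cvtColor(p["frame"],cv2.COLOR_BGR2GRAY).astype(int)
# fence rows
fr=[];ba=[]
L=[]
for u in list(range(222,252,4))+list(range(280,325,4))+list(range(395,410,4)):
    col=g[192:216,u]; d=np.diff(col)
    a=192+np.argmax(d)+.5;b=192+np.argmin(d)+.5
    ba.append((u,a+.5));fr.append((u,b+.5));L.append(col.tolist())
print(L[0]);print(L[9])
A=unproj(p,ba,.058);B=unproj(p,fr,.058)
for X in(A,B):
    k=np.polyfit(X[:,1],X[:,0],1);print(k,np.round(X[:,0],4))
print(unproj(p,[(413.5,205),(215,204)],.058))
for u,v,z in((411,258,.018),(217,257,.018)): print(unproj(p,(u,v),z))
f=cv2.resize(p["frame"][160:270,200:430],None,fx=3.4,fy=3.4,interpolation=cv2.INTER_CUBIC)
cv2.imwrite("pics/c1.png",f)
q=snapshot("side");bar(q)
f=cv2.resize(q["frame"][150:295,220:380],None,fx=4,fy=4,interpolation=cv2.INTER_CUBIC)
cv2.imwrite("pics/c2.png",f)
E
```

```text
bar [ 0.5232 -0.1333  0.048 ] ((523.0573120117188, -134.00558471679688), (60.05399703979492, 172.15785217285156), 5.210745334625244) 0.58
[101, 106, 107, 104, 94, 95, 107, 148, 194, 217, 223, 223, 222, 222, 206, 170, 168, 177, 176, 178, 175, 180, 182, 181]
[111, 109, 111, 112, 113, 132, 149, 132, 145, 188, 211, 215, 216, 214, 206, 186, 166, 163, 169, 168, 173, 178, 178, 175]
[0.01040858 0.58743565] [0.5902 0.5902 0.5902 0.5902 0.5874 0.5958 0.5874 0.5874 0.5875 0.5875
 0.5875 0.5875 0.5875 0.5875 0.5875 0.5875 0.5875 0.5875 0.5876 0.5876
 0.5849 0.5849 0.5849 0.5849]
[0.00893307 0.56854688] [0.5704 0.5704 0.5704 0.5704 0.5705 0.5705 0.5705 0.5705 0.5705 0.5705
 0.5705 0.5705 0.5677 0.5677 0.5677 0.5677 0.5678 0.5678 0.5678 0.5678
 0.5651 0.5651 0.5679 0.5679]
[[ 0.57642733 -0.29078742  0.058     ]
 [ 0.57886228  0.26941294  0.058     ]]
[[ 0.42460053 -0.29046889  0.018     ]]
[[0.4280498  0.27000084 0.018     ]]
bar [ 0.5156 -0.1478  0.048 ] ((514.9246826171875, -145.0299530029297), (78.546142578125, 183.94383239746094), 5.481258869171143) 0.91
```

View pics/c2.png

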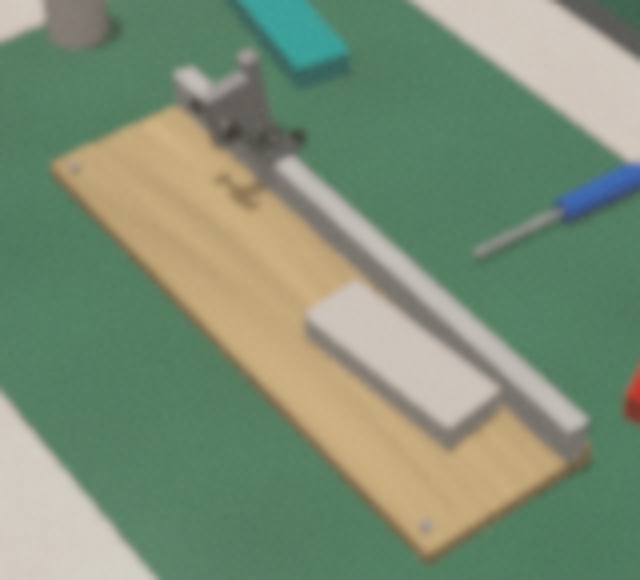

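View pics/c1.png

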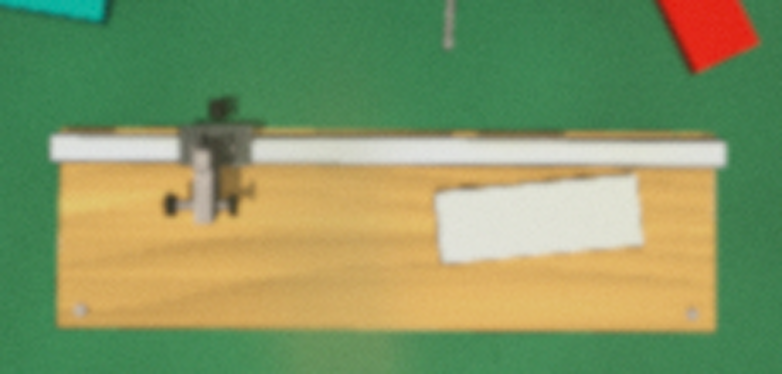

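The crops confirm the layout: the flag is upright with its foot on the -y side (c1 ~232,205), and the bar is clear of the fence, turned by about 5°. Now I'll move towards the far (+x) side of the flag with the fingers shut.

Call:
arm_command --targets '[0.88,-0.96,0.2,0,0,-0.2,0.88,-0.96,0.2,0,0,-0.2,0.88,-0.96,0.2,0,0,-0.2,0.88,-0.96,0.2,0,0,-0.2,0.88,-0.96,0.2,0,0,-0.2,0.88,-0.96,0.2,0,0,-0.2,0.88,-0.96,0.2,0,0,-0.2]' --fingers 1 --grip_force 40

```text
t: 3.08
tool_pos: [0.512, 0.3402, 0.2615]
tcp_rot: [1.636, 2.682, 0.0]
contact_force: [-1.7, 0.6, 0.8]
finger_gap: 0.002
```

Call:
arm_command --targets '[0.54,-0.824,0,0,0,-0.155,0.54,-0.824,0,0,0,-0.155,0.54,-0.824,0,0,0,-0.155,0.54,-0.824,0,0,0,-0.155,0.54,-0.824,-0.25,0,0,-0.155,0.54,-0.824,-0.5,0,0,-0.155,0.54,-0.824,-0.5,0,0,-0.155]'

```text
t: 3.95
tool_pos: [0.6427, 0.1365, 0.1312]
tcp_rot: [-2.227, -2.208, 0.013]
contact_force: [0.4, 0.6, 0.5]
finger_gap: 0.002
```

Call:
arm_command --targets '[-0.04,-0.01,0,0,0,0,-0.08,-0.01,0,0,0,0,-0.11,-0.01,0,0,0,0,-0.14,-0.01,0,0,0,0,-0.17,-0.01,0.0,0,0,0,-0.2,-0.01,0.005,0,0,0,-0.23,-0.01,0.005,0,0,0]'

```text
t: 4.82
tool_pos: [0.5851, 0.134, 0.1326]
tcp_rot: [-2.227, -2.208, 0.012]
contact_force: [1.4, 0.7, -0.7]
finger_gap: 0.0
```

Call:
arm_command --targets '[-0.054,0,-0.004,0,0,0,-0.092,0,-0.022,0,0,0,-0.128,0,-0.05,0,0,0,-0.156,0,-0.082,0,0,0,-0.18,0,-0.12,0,0,0,-0.196,0,-0.15,0,0,0,-0.206,0,-0.18,0,0,0,-0.206,0,-0.19,0,0,0]'

```text
t: 5.82
tool_pos: [0.533, 0.1339, 0.0844]
tcp_rot: [-2.227, -2.208, 0.014]
contact_force: [0.4, -0.5, 1.2]
finger_gap: 0.002
```

Call:
arm_command --targets '[0,0,-0.004,0,0,0,0,0,-0.008,0,0,0,0,0,-0.012,0,0,0,0,0,-0.012,0,0,0]'

```text
t: 6.32
tool_pos: [0.5331, 0.1339, 0.0814]
tcp_rot: [-2.227, -2.208, 0.013]
contact_force: [-1.2, 0.6, 1.4]
finger_gap: -0.001
```

Call:
arm_command --targets '[0,0,-0.004,0,0,0,0,0,-0.008,0,0,0,0,0,-0.01,0,0,0,0,0,-0.012,0,0,0]'

```text
t: 6.82
tool_pos: [0.5331, 0.1339, 0.0784]
tcp_rot: [-2.227, -2.208, 0.013]
contact_force: [-0.6, -0.3, 1.6]
finger_gap: -0.0
```

```bash
python3 - <<'E'
from h import *
print(state()["contact_force"])
for n in ("side","top"):
    q=snapshot(n)
    c=(q["frame"][130:250,230:350] if n=="side" else q["frame"][150:270,210:330])
    cv2.imwrite(f"pics/{n}2.png",cv2.resize(c,None,fx=5,fy=5,interpolation=cv2.INTER_CUBIC))
E
```

```text
[-0.63102202 -0.33467439  1.57284619]
```

View pics/side2.png

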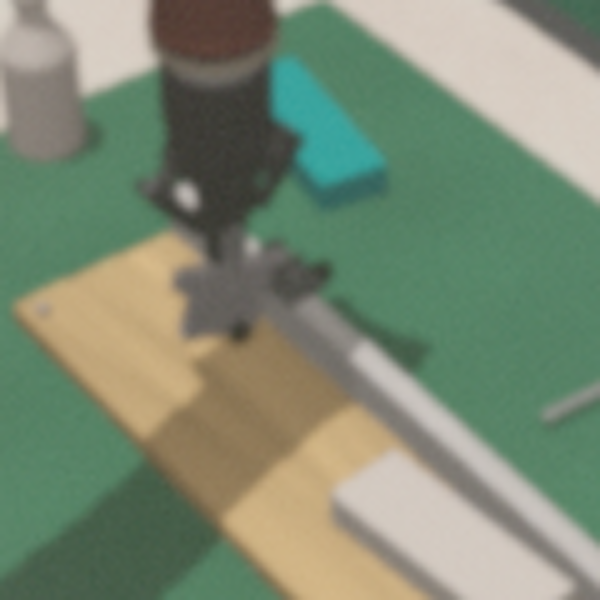

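The side view shows the flag nearly down, with its foot at about (240,330) in the crop. I'll press further until the end stop is felt.

Call:
arm_command --targets '[0,0,-0.004,0,0,0,0,0,-0.008,0,0,0,0,0,-0.012,0,0,0,0,0,-0.012,0,0,0]'

```text
t: 7.42
tool_pos: [0.533, 0.1339, 0.0752]
tcp_rot: [-2.227, -2.208, 0.014]
contact_force: [-0.6, -0.2, 0.7]
finger_gap: 0.004
```

```bash
python3 - <<'E'
from h import *
for n in ("side","top"):
    q=snapshot(n)
    for th in ("stop_face","stop_hinge"): print(n,th,[(np.round(d["xyz"],3).tolist(),round(d["score"],2)) for d in pinpoint(th,q)][:2])
    print([(np.round(d["xyz"],3).tolist(),round(d["score"],2)) for d in spot_in("flag",q)][:2])
    c=(q["frame"][160:220,250:330] if n=="side" else q["frame"][170:250,220:300])
    cv2.imwrite(f"pics/{n}3.png",cv2.resize(c,None,fx=7,fy=7,interpolation=cv2.INTER_CUBIC))
    if n=="side": print(proj(q,[[.533,.134,.0752]]))
    if n=="side":
        H=np.array([.583,.135,.074])
        print([proj(q,H+[-a,0,b]).round(1).tolist() for a,b in((.092,.008),(.092,-.008),(.075,-.051),(.013,-.051))])
a=cv2.imread("pics/side3.png");b=cv2.imread("pics/top3.png");
E
```

```text
side stop_face [([0.539, 0.129, 0.036], 0.9)]
side stop_hinge [([0.581, 0.136, 0.071], 0.96), ([0.571, 0.455, -0.001], 0.35)]
[([0.528, 0.129, 0.071], 0.66)]
[[274.41389423 186.59165543]]
[[[264.3, 189.7]], [[264.6, 193.1]], [[269.3, 200.1]], [[283.2, 193.2]]]
top stop_face [([0.536, 0.128, 0.036], 0.41)]
top stop_hinge [([0.58, 0.135, 0.072], 0.67)]
[([0.586, 0.118, 0.065], 0.61)]
```

View pics/side3.png

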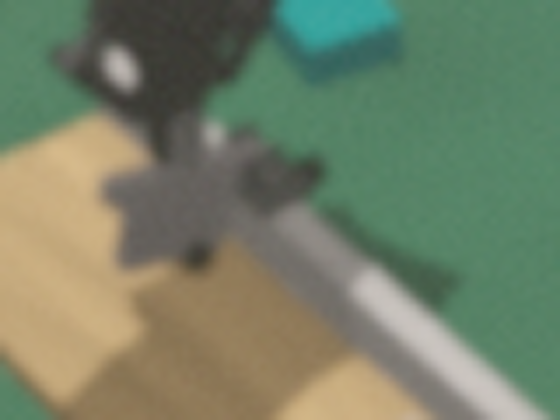

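Call:
arm_command --targets '[0,0,-0.004,0,0,0,0,0,-0.008,0,0,0,0,0,-0.012,0,0,0,0,0,-0.012,0,0,0]'

```text
t: 8.32
tool_pos: [0.533, 0.1339, 0.0722]
tcp_rot: [-2.227, -2.208, 0.014]
contact_force: [-0.6, 0.4, 0.9]
finger_gap: -0.003
```

Call:
arm_command --targets '[0,0,-0.004,0,0,0,0,0,-0.008,0,0,0,0,0,-0.008,0,0,0]'

```text
t: 8.7
tool_pos: [0.533, 0.1338, 0.07]
tcp_rot: [-2.227, -2.208, 0.014]
contact_force: [-0.3, 1.1, 0.8]
finger_gap: 0.002
```

```bash
python3 - <<'E'
from h import *
q=snapshot("side");t=snapshot("top")
def mark(p,c,X):
    im=cv2.resize(p["frame"][c[1]:c[3],c[0]:c[2]],None,fx=7,fy=7,interpolation=cv2.INTER_CUBIC)
    for x in X:
        u=(proj(p,x)[0]-[c[0],c[1]]+.5)*7;cv2.circle(im,tuple(int(a) for a in u),3,(0,0,255),-1)
    return im
tcp=state()["tool_pos"];H=np.array([.580,.134,.074])
X=[tcp,H]+[H+np.array([-a,-.007,b]) for a,b in((.092,.008),(.092,-.008),(.075,-.051),(.013,-.051))]
a=mark(q,(250,150,310,220),X);b=mark(t,(235,180,290,250),X)
cv2.imwrite("pics/m4.png",np.hstack([a,b]))
E
```

```text
(no output)
```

View pics/m4.png

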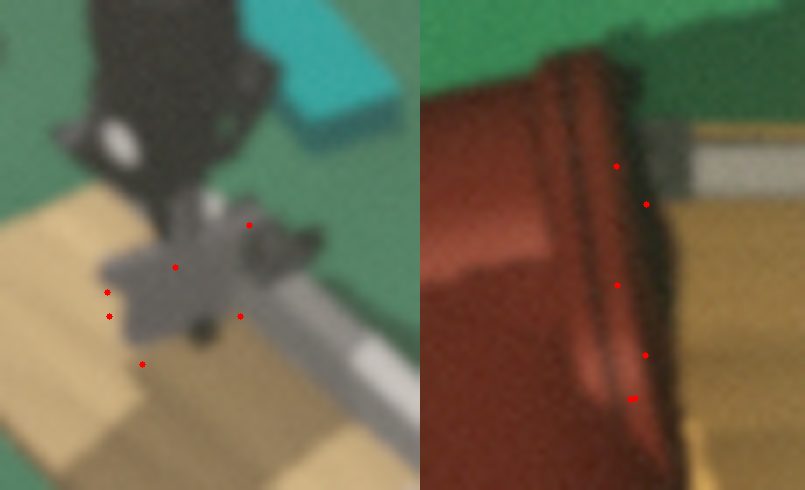

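The flag still follows the fingers and sits about 10–15 mm above the marks for fully down. I'll carry on downwards.

Call:
arm_command --targets '[0,0,-0.006,0,0,0,0,0,-0.012,0,0,0,0,0,-0.016,0,0,0,0,0,-0.02,0,0,0,0,0,-0.02,0,0,0]'

```text
t: 9.43
tool_pos: [0.5331, 0.1339, 0.065]
tcp_rot: [-2.227, -2.208, 0.014]
contact_force: [0.7, 0.2, -0.3]
finger_gap: -0.005
```

```bash
python3 - <<'E'
from h import *
q=snapshot("side")
s=state();print(s["contact_force"],s["ft_torque"],s["tau"].round(2))
def mark(p,c,X):
    im=cv2.resize(p["frame"][c[1]:c[3],c[0]:c[2]],None,fx=9,fy=9,interpolation=cv2.INTER_CUBIC)
    for x in X:
        u=(proj(p,x)[0]-[c[0],c[1]]+.5)*9;cv2.circle(im,tuple(int(a) for a in u),2,(0,0,255),-1)
    return im
tcp=s["tool_pos"];H=np.array([.580,.135,.074])
X=[tcp,H]+[H+np.array([-a,-.007,b]) for a,b in((.092,.008),(.092,-.008),(.075,-.051),(.013,-.051))]
X+= [[.4275,.27,.018],[.578,.27,.058]]
cv2.imwrite("pics/m5.png",mark(q,(225,150,310,215),X))
E
```

```text
[-0.15375392  0.27579542  0.78889985] [-0.02277275 -0.01384611 -0.01933688] [-3.000e-02 -5.109e+01  5.210e+00 -3.469e+01 -0.000e+00  1.100e-01
  0.000e+00]
```

View pics/m5.png

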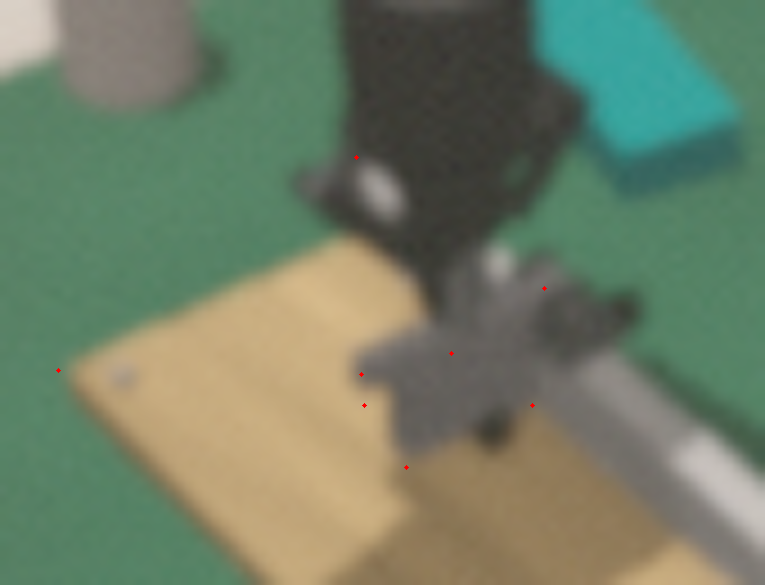

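Call:
arm_command --targets '[0,0,-0.006,0,0,0,0,0,-0.012,0,0,0,0,0,-0.012,0,0,0]'

```text
t: 9.85
tool_pos: [0.5331, 0.1338, 0.0621]
tcp_rot: [-2.227, -2.208, 0.014]
contact_force: [-3.1, 0.1, 4.0]
finger_gap: 0.004
```

Call:
arm_command --targets '[0,0,-0.004,0,0,0,0,0,-0.006,0,0,0,0,0,-0.006,0,0,0]'

```text
t: 10.22
tool_pos: [0.5332, 0.1339, 0.0619]
tcp_rot: [-2.227, -2.208, 0.013]
contact_force: [-7.5, -0.9, 17.8]
finger_gap: -0.001
```

The end stop is felt firmly (18 N). I'll lift off and look.

Call:
arm_command --targets '[0,0,0.2,0,0,0,0,0,0.4,0,0,0,-0.1,-0.5,0.4,0,0,0,-0.2,-0.9,0.4,0,0,0,-0.2,-1,0.4,0,0,0,-0.2,-1,0.4,0,0,0]'

```text
t: 10.98
tool_pos: [0.4836, -0.1132, 0.162]
tcp_rot: [-2.227, -2.208, 0.011]
contact_force: [0.6, 0.5, 0.3]
finger_gap: -0.003
```

```bash
cat >> h.py <<'E'
def mark(p,c,X,k=6):
    im=cv2.resize(p["frame"][c[1]:c[3],c[0]:c[2]],None,fx=k,fy=k,interpolation=cv2.INTER_CUBIC)
    for x in X:
        u=(proj(p,x)[0]-[c[0],c[1]]+.5)*k;cv2.circle(im,tuple(int(a) for a in u),2,(0,0,255),-1)
    return im
E
python3 - <<'E'
from h import *
q=snapshot("side");t=snapshot("top")
print(state()["contact_force"])
for p in(q,t):
  for th in ("stop_face","stop_hinge"): print(th,[(np.round(d["xyz"],3).tolist(),round(d["score"],2)) for d in pinpoint(th,p)][:1])
H=np.array([.580,.135,.074])
X=[H]+[H+np.array([-a,-.007,b]) for a,b in((.092,.008),(.092,-.008),(.075,-.051),(.013,-.051))]+[[.4275,.27,.018]]
cv2.imwrite("pics/m6.png",np.hstack([mark(q,(230,155,310,225),X),mark(t,(235,180,285,250),X)]))
E
```

```text
[0.60651664 1.43281279 0.48269131]
stop_face [([0.541, 0.131, 0.035], 0.82)]
stop_hinge [([0.473, -0.497, -0.002], 0.63)]
stop_face [([0.539, 0.13, 0.035], 0.91)]
stop_hinge [([0.584, 0.137, 0.072], 0.88)]
```

View pics/m6.png

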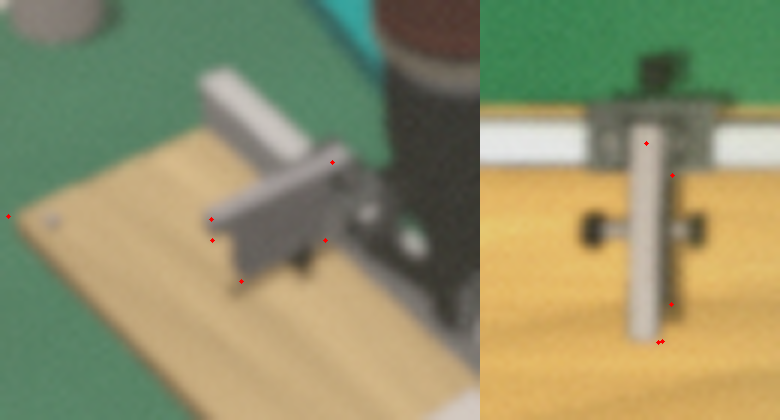

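The flag looks down. The fingertip seems to end about 20 mm above the nominal TCP, so I'll recheck by pressing again farther out on the arm.

Call:
arm_command --targets '[0.09,0.3,0,0,0,0,0.09,0.6,0,0,0,0,0.09,0.988,0,0,0,0,0.09,0.988,0,0,0,0,0.09,0.988,-0.2,0,0,0,0.09,0.988,-0.33,0,0,0,0.09,0.988,-0.36,0,0,0,0.09,0.988,-0.36,0,0,0]'

```text
t: 12.28
tool_pos: [0.507, 0.1375, 0.0721]
tcp_rot: [-2.224, -2.21, 0.013]
contact_force: [-0.6, -0.9, -0.2]
finger_gap: -0.0
```

Call:
arm_command --targets '[0,0,-0.01,0,0,0,0,0,-0.02,0,0,0,0,0,-0.03,0,0,0,0,0,-0.036,0,0,0,0,0,-0.036,0,0,0]'

```text
t: 12.9
tool_pos: [0.5069, 0.1374, 0.063]
tcp_rot: [-2.224, -2.21, 0.013]
contact_force: [-0.6, 0.8, 0.2]
finger_gap: 0.002
```

Call:
arm_command --targets '[0,0,-0.004,0,0,0,0,0,-0.008,0,0,0,0,0,-0.008,0,0,0]'

```text
t: 13.28
tool_pos: [0.5071, 0.1375, 0.062]
tcp_rot: [-2.224, -2.21, 0.012]
contact_force: [-3.9, -1.5, 10.3]
finger_gap: -0.0
```

Contact came at the same height at a different radius, so the flag lies level against its stop, and the fingertip is about 20 mm above the TCP. Now the bar.

Call:
arm_command --targets '[0,0,0.2,0,0,0,-0.1,-0.2,0.36,0,0,0,-0.24,-0.45,0.36,0,0,0,-0.24,-0.7,0.36,0,0,0,-0.24,-0.98,0.36,0,0,0,-0.24,-0.98,0.2,0,0,0,-0.24,-0.98,0.1,0,0,0,-0.24,-0.98,0.1,0,0,0]'

```text
t: 14.28
tool_pos: [0.4457, -0.1077, 0.0857]
tcp_rot: [-2.224, -2.207, 0.017]
contact_force: [-0.2, 0.4, 0.2]
finger_gap: -0.001
```

Call:
arm_command --targets '[0,-0.1,0,0,0,0.004,0,-0.1,-0.15,0,0,0.004,0,-0.1,-0.28,0,0,0.004,0,-0.1,-0.31,0,0,0.004,0,-0.1,-0.31,0,0,0.004]'

```text
t: 14.9
tool_pos: [0.4463, -0.1326, 0.0091]
tcp_rot: [-2.21, -2.222, 0.016]
contact_force: [-0.7, -0.1, 0.6]
finger_gap: -0.001
```

Call:
arm_command --targets '[0.04,0,0,0,0,-0.005,0.08,0,0,0,0,-0.005,0.1,0,0,0,0,-0.005,0.12,0,0,0,0,-0.005,0.135,0,0,0,0,-0.005,0.15,0,0,0,0,-0.005,0.15,0,0,0,0,-0.005]'

```text
t: 15.78
tool_pos: [0.4839, -0.1326, 0.009]
tcp_rot: [-2.227, -2.204, 0.016]
contact_force: [0.2, -0.4, -0.5]
finger_gap: 0.004
```

Call:
arm_command --targets '[0.008,0,0,0,0,0,0.016,0,0,0,0,0,0.024,0,0,0,0,0,0.032,0,0,0,0,0]'

```text
t: 16.27
tool_pos: [0.4919, -0.1324, 0.009]
tcp_rot: [-2.227, -2.204, 0.016]
contact_force: [-2.2, 0.9, 1.6]
finger_gap: 0.0
```

Call:
arm_command --targets '[0.008,0,0,0,0,0,0.016,0,0,0,0,0,0.022,0,0,0,0,0]'

```text
t: 16.65
tool_pos: [0.4944, -0.1325, 0.0084]
tcp_rot: [-2.224, -2.2, 0.022]
contact_force: [-18.8, 3.6, 15.9]
finger_gap: -0.002
```

Call:
arm_command --targets '[0.006,0,0,0,0,0,0.012,0,0,0,0,0]'

```text
t: 16.9
tool_pos: [0.4942, -0.1326, 0.008]
tcp_rot: [-2.221, -2.195, 0.027]
contact_force: [-21.0, 2.7, 17.2]
finger_gap: -0.001
```

Call:
arm_command --targets '[-0.02,0,0,0,0,0,-0.08,0,0,0,0,0,-0.16,0,0,0,0,0,-0.16,0,0.2,0,0,0,-0.2,-0.2,0.45,0,0,0,-0.2,-0.5,0.45,0,0,0]'

```text
t: 17.65
tool_pos: [0.4467, -0.2329, 0.1198]
tcp_rot: [-2.219, -2.203, 0.018]
contact_force: [1.7, 0.2, -0.8]
finger_gap: 0.001
```

```bash
python3 - <<'E'
from h import *
t=snapshot("top");bar(t);q=snapshot("side");bar(q)
cv2.imwrite("pics/m7.png",np.hstack([mark(t,(315,185,420,260),[],4),mark(q,(285,205,380,280),[],4)]))
E
```

```text
bar [ 0.5376 -0.1342  0.048 ] ((538.4169311523438, -135.7222442626953), (173.6407470703125, 65.3546371459961), 89.99568939208984) 0.66
bar [ 0.5292 -0.1786  0.048 ] ((530.8597412109375, -147.97698974609375), (187.76893615722656, 74.66555786132812), 89.50859069824219) 0.86
```

View pics/m7.png

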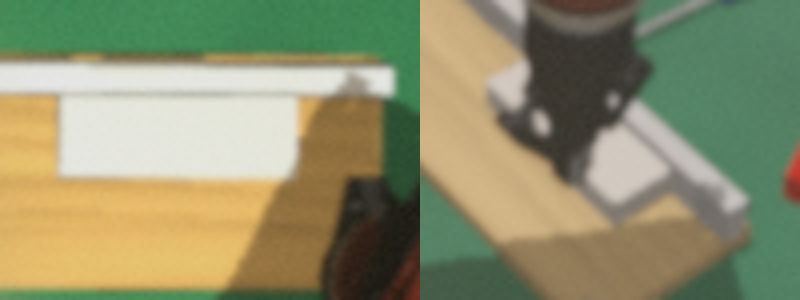

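The bar is flush along the fence (top crop, edge at row ~95). Next, get behind its -y end.

Call:
arm_command --targets '[0.2,-0.1,0,0,0,0,0.363,-0.1,0,0,0,0,0.363,-0.1,-0.15,0,0,0,0.363,-0.1,-0.3,0,0,0,0.363,-0.1,-0.42,0,0,0,0.363,-0.1,-0.45,0,0,0,0.363,-0.1,-0.45,0,0,0]'

```text
t: 18.73
tool_pos: [0.535, -0.2583, 0.0043]
tcp_rot: [-2.224, -2.193, 0.026]
contact_force: [0.6, -0.6, 1.0]
finger_gap: -0.001
```

Call:
arm_command --targets '[0,0.03,0,0,0,0,0,0.06,0,0,0,0,0,0.08,0,0,0,0,0,0.1,0,0,0,0,0,0.12,0,0,0,0,0,0.14,0,0,0,0,0,0.16,0,0,0,0,0,0.18,0,0,0,0]'

```text
t: 19.73
tool_pos: [0.5351, -0.2134, 0.0044]
tcp_rot: [-2.224, -2.193, 0.026]
contact_force: [-0.1, -2.4, 2.2]
finger_gap: 0.002
```

Call:
arm_command --targets '[0,0.04,0,0,0,0,0,0.085,0,0,0,0,0.001,0.13,0,0,0,0,0.002,0.18,0,0,0,0,0.002,0.23,0,0,0,0,0.003,0.28,0,0,0,0,0.003,0.33,0,0,0,0,0.004,0.37,0,0,0,0]'

```text
t: 20.72
tool_pos: [0.536, -0.12, 0.0044]
tcp_rot: [-2.224, -2.193, 0.026]
contact_force: [0.0, -1.6, 1.9]
finger_gap: -0.0
```

Call:
arm_command --targets '[0,0.016,0,0,0,0,0,0.032,0,0,0,0,0,0.048,0,0,0,0,0,0.064,0,0,0,0,0,0.08,0,0,0,0,0,0.09,0,0,0,0]'

```text
t: 21.48
tool_pos: [0.536, -0.0971, 0.0043]
tcp_rot: [-2.223, -2.194, 0.026]
contact_force: [0.4, -0.8, 0.3]
finger_gap: -0.004
```

```bash
python3 - <<'E'
from h import *
t=snapshot("top");bar(t)
cv2.imwrite("pics/m8.png",mark(t,(235,180,420,260),[],4))
E
```

```text
bar [0.5402 0.0151 0.048 ] ((540.0579833984375, 12.61874008178711), (138.7737579345703, 61.79948425292969), 88.02127075195312) 0.72
```

View pics/m8.png

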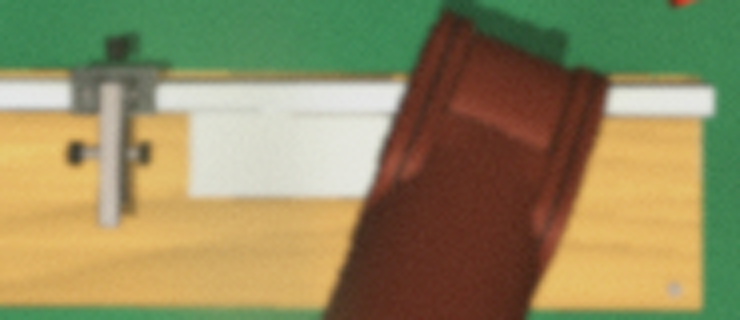

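The bar is flush with the fence. Its end is at col ~190 and the foot at col ~150 in the crop, so the gap is about 25 mm.

Call:
arm_command --targets '[0,0.014,0,0,0,0,0,0.028,0,0,0,0,0,0.042,0,0,0,0,0,0.056,0,0,0,0,0,0.068,0,0,0,0]'

```text
t: 22.2
tool_pos: [0.536, -0.0797, 0.0043]
tcp_rot: [-2.223, -2.194, 0.026]
contact_force: [-0.2, -1.6, 1.1]
finger_gap: 0.001
```

Call:
arm_command --targets '[0,0.004,0,0,0,0,0,0.008,0,0,0,0,0,0.012,0,0,0,0]'

```text
t: 22.58
tool_pos: [0.536, -0.0767, 0.0043]
tcp_rot: [-2.223, -2.194, 0.026]
contact_force: [-0.7, -1.7, 1.2]
finger_gap: -0.003
```

Call:
arm_command --targets '[0,0.004,0,0,0,0,0,0.008,0,0,0,0,0,0.012,0,0,0,0]'

```text
t: 22.95
tool_pos: [0.536, -0.0737, 0.0043]
tcp_rot: [-2.223, -2.194, 0.026]
contact_force: [0.9, -2.2, 0.2]
finger_gap: 0.003
```

Call:
arm_command --targets '[0,0.003,0,0,0,0,0,0.006,0,0,0,0,0,0.008,0,0,0,0]'

```text
t: 23.32
tool_pos: [0.536, -0.0716, 0.0043]
tcp_rot: [-2.223, -2.194, 0.026]
contact_force: [-0.7, -1.7, 0.3]
finger_gap: -0.003
```

Call:
arm_command --targets '[0,0.003,0,0,0,0,0,0.006,0,0,0,0,0,0.006,0,0,0,0]'

```text
t: 23.7
tool_pos: [0.536, -0.07, 0.0043]
tcp_rot: [-2.223, -2.194, 0.026]
contact_force: [-0.8, -0.9, 0.8]
finger_gap: 0.001
```

Call:
arm_command --targets '[0,0.003,0,0,0,0,0,0.006,0,0,0,0,0,0.006,0,0,0,0]'

```text
t: 24.08
tool_pos: [0.536, -0.0684, 0.0043]
tcp_rot: [-2.223, -2.194, 0.026]
contact_force: [0.2, -0.8, 0.1]
finger_gap: -0.001
```

Call:
arm_command --targets '[0,0.003,0,0,0,0,0,0.006,0,0,0,0,0,0.006,0,0,0,0]'

```text
t: 24.45
tool_pos: [0.5361, -0.0669, 0.0043]
tcp_rot: [-2.223, -2.194, 0.026]
contact_force: [0.2, -1.4, 0.7]
finger_gap: 0.004
```

Call:
arm_command --targets '[0,0.003,0,0,0,0,0,0.006,0,0,0,0,0,0.006,0,0,0,0]'

```text
t: 24.82
tool_pos: [0.536, -0.0662, 0.0043]
tcp_rot: [-2.224, -2.194, 0.027]
contact_force: [-0.0, -4.5, -0.0]
finger_gap: -0.001
```

The foot is met (4.5 N). Pressing on gradually.

Call:
arm_command --targets '[0,0.006,0,0,0,0,0,0.009,0,0,0,0,0,0.012,0,0,0,0]'

```text
t: 25.2
tool_pos: [0.5358, -0.0653, 0.0044]
tcp_rot: [-2.227, -2.193, 0.029]
contact_force: [-0.1, -10.7, -0.5]
finger_gap: 0.001
```

Call:
arm_command --targets '[0,0.009,0,0,0,0,0,0.009,0,0,0,0,0,0.009,0,0,0,0,0,0.009,0,0,0,0,0,0.009,0,0,0,0,0,0.009,0,0,0,0,0,0.009,0,0,0,0,0,0.009,0,0,0,0]'

```text
t: 26.2
tool_pos: [0.5356, -0.0653, 0.0044]
tcp_rot: [-2.23, -2.193, 0.032]
contact_force: [0.3, -10.1, -0.2]
finger_gap: -0.002
```

Held at about 10 N for just over 1 s. Easing off slowly.

Call:
arm_command --targets '[0,0.007,0,0,0,0,0,0.005,0,0,0,0,0,0.003,0,0,0,0,0,0.001,0,0,0,0,0,-0.001,0,0,0,0,0,-0.003,0,0,0,0,0,-0.005,0,0,0,0,0,-0.007,0,0,0,0]'

```text
t: 27.2
tool_pos: [0.5357, -0.0666, 0.0044]
tcp_rot: [-2.229, -2.193, 0.031]
contact_force: [-0.1, -0.7, -0.8]
finger_gap: -0.0
```

Call:
arm_command --targets '[0,-0.002,0,0,0,0,0,-0.004,0,0,0,0,0,-0.006,0,0,0,0,0,-0.009,0,0,0,0,0,-0.012,0,0,0,0,0,-0.016,0,0,0,0,0,-0.025,0,0,0,0,0,-0.04,0,0,0,0]'

```text
t: 28.2
tool_pos: [0.5356, -0.0768, 0.0044]
tcp_rot: [-2.229, -2.193, 0.031]
contact_force: [0.2, 0.8, -1.0]
finger_gap: -0.002
```

Call:
arm_command --targets '[0,-0.12,0,0,0,0,0,-0.24,0,0,0,0,0,-0.3,0.2,0,0,0,0,-0.3,0.4,0,0,0,-0.2,-0.5,0.6,0,0,0,-0.3,-0.8,0.6,0,0,0,-0.3,-1,0.6,0,0,0,-0.3,-1,0.6,0,0,0]'

```text
t: 29.2
tool_pos: [0.4587, -0.3311, 0.1552]
tcp_rot: [-2.236, -2.189, 0.032]
contact_force: [0.7, -0.1, -1.0]
finger_gap: -0.004
```

```bash
python3 - <<'E'
from h import *
t=snapshot("top");bar(t);q=snapshot("side")
print(state()["contact_force"])
cv2.imwrite("pics/m9.png",np.hstack([mark(t,(240,190,345,250),[],4),mark(q,(250,160,340,220),[],4)]))
E
```

```text
bar [0.5397 0.0265 0.048 ] ((538.6683349609375, 26.130828857421875), (65.14164733886719, 173.26129150390625), 0.3416643440723419) 0.56
[ 0.45320912 -0.2086097   0.2193916 ]
```

View pics/m9.png

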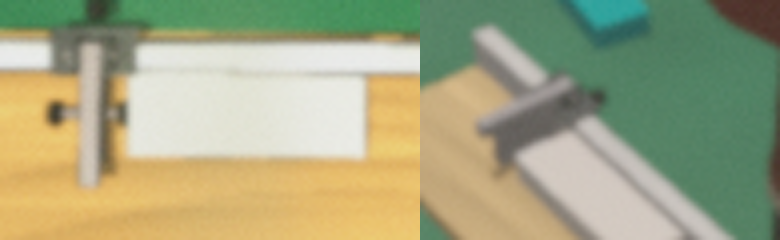

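```bash
python3 - <<'E'
from h import *
T=[snapshot("top") for _ in range(3)]
g=np.mean([cv2.cvtColor(p["frame"],cv2.COLOR_BGR2GRAY) if 0 else p["frame"][:,:,0].astype(float) for p in T],0);p=T[0]
def edge(us,a,b,sgn):
    o=[]
    for u in us:
        d=np.clip(sgn*np.diff(g[a:b,u]),0,None);d[d<.35*d.max()]=0
        o.append((u,a+(d*np.arange(a,b-1)).sum()/d.sum()-a+.5))
    return np.array(o)
for nm,us,a,b,z in(("bar -x edge",range(275,329,2),222,236,.048),("fence front free",list(range(222,250,2))+list(range(338,380,2)),200,216,.058),("fence back",list(range(222,250,2))+list(range(282,380,2)),190,206,.058)):
    e=edge(us,a,b,1 if nm=="fence back" else -1);X=unproj(p,e,z);k=np.polyfit(X[:,1],X[:,0],1)
    print(nm,k,"resid mm",(1e3*np.std(X[:,0]-np.polyval(k,X[:,1]))).round(2),"x at y=.027:",np.polyval(k,.027).round(4))
E
```

```text
bar -x edge [0.00570028 0.50894666] resid mm 0.49 x at y=.027: 0.5091
fence front free [0.00739871 0.5689668 ] resid mm 0.32 x at y=.027: 0.5692
fence back [0.00852212 0.58970182] resid mm 0.72 x at y=.027: 0.5899
```

```bash
python3 -c "
from rig import *
print(state()['t'],close_job())"
```

```text
the job is handed in; nothing more can be done
29.5 None
```

The job is done and was handed in at 29.5 s; no verdict was reported.

- **Flag:** I swung it down from its far side until it hit a solid stop. A second press farther out on the arm met the same height, so it lies level. Contact came about 20 mm below where the stated finger geometry put it. I took this as the fingertips sitting behind the stated TCP; I did not resolve why.
- **Bar against the fence:** I pushed it flat, which peaked at about 21 N sideways on the wrist. This was against the fence, not the foot.
- **Bar against the foot:** I slid it along until the foot was felt, then pressed at a wrist reading of 10–10.7 N for just over 1 s. Sliding friction was about 1–2 N of that, so the foot itself saw a little less. I then eased off over about 2 s.

**Last checks:**
- The pictures show the flag down and the bar's end at the foot. I judged that contact by eye and by feel only, to about a millimetre or two.
- The bar's outer edge is 60.1 mm from the fence face for a 60 mm bar, and parallel to it within about 0.1°. A coarser fit had shown a turn of nearly 1°, which I put down to the outline being imprecise.
- The robot is clear of everything. The bystanders were not measured again, but no move went near them.

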